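# Put three casting rings back on their own crucible formers

### The arm

A 6-joint arm with a two-finger parallel gripper is mounted at the origin on a cart in front of the work surface, level with it; the furniture and walls round the work are solid. World frame = base frame: x ahead of the robot, y to its left, z up, the work surface at z = 0. Lengths are in m, angles in rad, forces in N, time in s.
With the tool pointing down it reaches from about 0.3 to 0.85 m from the base axis. Payload 5.4 kg.
Tool frame: the origin (TCP) lies at the very end of the fingers, on their centre line; the grasp point (between the pads) lies 19 mm behind it (ctrl.grip_depth is the distance from the TCP to the grasp point, in m); z points along the fingers, y is the line along which they close (so a half turn about z gives the same grasp; the last joint's range is limited). The gripper opens to 85 mm and grips with 20 to 120 N. Pads are 22 mm wide; open, the fingers measure 114 mm over their backs; the gripper's body (76 mm by 85 mm) begins 54 mm behind the grasp point. The pads swing forward as they close: fully open they stand 13 mm farther back than shut.
Start: joints at [0.92, 0.158, 1.597, -0, 1.386, -0.21], TCP at [0.245, 0.52, 0.231] pointing down, gripper open.
Joint ranges: [-2.91, 2.91], [-0.94, 2.29], [0.18, 2.7], [-1.29, 4.43], [0.17, 2.64], [-3, 3]. Speed limits (rad/s): [2.57, 2.57, 3.14, 3.14, 3.14, 3.14].

### API

Orientations are given as a unit quaternion [x, y, z, w].
In Python, from rig import ctrl gives the robot as it stands. The module is installed in compiled form; this text tells all that it offers.
- The arm moves only by the shell command python3 -m jog 'ROWS' [FORCE]. ROWS is a JSON list of rows, 1 to 5 of them, each an object with the fields rot (a list: a rotation vector rx, ry, rz in parts of the range, where 1.0 means pi rad), d (a list: dx, dy, dz in shares of the most that a row can go, 1 being 50 mm), aperture (the finger opening in m); a field left out counts as zero (the opening has to be given); each row shifts and turns the commanded pose from where the row before left it, along the tool's axes as they then stand; what a row does not reach is not made up. A row lasts 1/10 s, in which the tool goes at most 0.05 m and 0.15 rad, less where a joint would pass 70% of its speed; a pose out of reach is approached as far as the arm can. The fingers move at their own pace and stop on an object; FORCE is the grip in N (left out, the last holds). Time passes only in rows, so rows that do not move let the fingers close. It prints the time, the measured TCP pose, the force, the opening and the grip force at its end. Input that does not fit is refused with a message, and nothing moves.
- ctrl.get_obs(): the state, without advancing time (a new reading comes with each control period).
- ctrl.read_camera(name): name is "side" or "top" or "wrist"; returns (picture, depth): 400x640x3 uint8, red, green, blue; 400x640 float32, m along the optical axis (not along the pixel's ray), 0 where there is no reading.
- ctrl.camera_params(name): a dict with "fx", "fy", "cx", "cy" (pixels), "k1" (the pictures are not rectified: a ray, as slopes to the right and down, at radius r is drawn at 1 + k1 r^2 times it, then the intrinsics apply), "cam_to_world" (4x4, takes a point from camera to world coordinates); the wrist camera has in their place "tool_from_camera" (4x4, takes a point from camera to tool coordinates, whose origin is the TCP and whose axes are the flange's). Camera axes: x right, y down, z forward; pixel columns grow to the right and rows downward; lengths in m; the calibration is good to about 2 mm. A picture is of the moment at which its call begins: read the wrist's pose just before it. camera_params takes no time and is no camera call.
- ctrl.close_job(): hands the job in; it is judged then, once.
The state is a dict: "clock": time; "joint_positions": joint angles; "dq": joint speeds; "joint_efforts": joint torques, N m; "position": TCP position; "tcp_rot": TCP orientation; "force": force on the tool from outside, world axes, zero at the start; "torque": the same for the moment, N m; "gripper_width": finger opening in m; "finger_force": force on a finger pad.
Only numpy, scipy, OpenCV 4.12 (cv2) and the standard library are available. Lean on these libraries where they do the work, as an engineer would, in place of code of your own. Each camera call takes 0.05 s, during which the arm holds its last target. There are 200 camera calls.

### The job

The three steel casting rings stand on the wrong rubber crucible formers. Swap them round before investing, so that each ring - small, medium and large - stands upright and fully down on the base of the former that fits it, using the empty white slab to park one on the way. Leave the formers where they stand and lower the rings without knocking the wax patterns inside.

Things in the scene. Friction and masses are not known exactly. Their poses are not given: they have to be found in the camera images.
- ring_small: The small casting ring: a plain steel tube open at both ends, 36 mm outside, 31 mm inside, 45 mm tall, standing upright; at the start it stands on the medium former. Origin: centre of its lower end, z along its axis, up. Round, so it can be gripped across the outside from above at any yaw; both ends are alike.
- ring_medium: The medium casting ring: a plain steel tube open at both ends, 50 mm outside, 45 mm inside, 50 mm tall, standing upright; at the start it stands on the large former. Origin: centre of its lower end, z along its axis, up. Round, so it can be gripped across the outside from above at any yaw; both ends are alike.
- ring_large: The large casting ring: a plain steel tube open at both ends, 64 mm outside, 59 mm inside, 55 mm tall, standing upright; at the start it stands on the small former. Origin: centre of its lower end, z along its axis, up. Round, so it can be gripped across the outside from above at any yaw; both ends are alike.
- former_small: The small crucible former, loose: red-brown rubber base 74 mm across, 10 mm thick (small tab at its edge), with a plug: shoulder 27 mm wide, 4 mm high, then a cone to a 10 mm tip 28 mm above the worktop. Its own ring goes over the plug (2 mm play all round) down to the base, 10 mm up; a smaller ring sticks on the cone, 20 mm up; a larger one stands loosely. Origin: centre of underside, z up.
- former_medium: The medium crucible former, loose: red-brown rubber base 80 mm across, 10 mm thick (small tab at its edge), with a plug: shoulder 41 mm wide, 4 mm high, then a cone to a 10 mm tip 34 mm above the worktop. Its own ring goes over the plug (2 mm play all round) down to the base, 10 mm up; a smaller ring sticks on the cone, 20 mm up; a larger one stands loosely. Origin: centre of underside, z up.
- former_large: The large crucible former, loose: red-brown rubber base 86 mm across, 10 mm thick (small tab at its edge), with a plug: shoulder 55 mm wide, 4 mm high, then a cone to a 10 mm tip 39 mm above the worktop. Its own ring goes over the plug (2 mm play all round) down to the base, 10 mm up; a smaller ring sticks on the cone, 20 mm up; a larger one stands loosely. Origin: centre of underside, z up.
- wax_small: The wax pattern on the tip of the small former: dark blue wax, a single small crown on a thin sprue, up to 10 mm wide about the former's axis, its top 45 mm above the worktop. Fixed to the former and fragile. Origin: on the former's axis at the cone's tip, z up.
- wax_medium: The wax pattern on the tip of the medium former: dark blue wax, a single molar crown on a thin sprue, up to 13 mm wide about the former's axis, its top 52 mm above the worktop. Fixed to the former and fragile. Origin: on the former's axis at the cone's tip, z up.
- wax_large: The wax pattern on the tip of the large former: dark blue wax, a two-unit bridge on a thin sprue, up to 24 mm wide about the former's axis, its top 57 mm above the worktop. Fixed to the former and fragile. Origin: on the former's axis at the cone's tip, z up.
- slab: A white glazed mixing slab, 90 x 90 x 10 mm, lying flat and empty, fixed to the worktop: a free spot to stand one ring on. (Behind the middle of the rings and slab stands a tall bench machine, a steam cleaner 0.24 m high, its front 0.57 m ahead of the robot.) Origin: centre of its underside, so its top is 10 mm above its origin; x and y along its edges, z up.
Not all that is in view belongs to the job. What is shaped like the ring_large but orange is not meant.

How it is judged:
By the outcome, as a careful person would: the job done as asked, in the order asked, and still so for the second after the job is handed in, with the robot touching nothing.
It also fails if it takes over 115 s, if anything falls off the work surface, if the arm or the gripper's body presses on something with over 40 N, if the wrist force passes 120 N, or if a joint passes its speed limit or range.

## Working session

There is one attempt and no reset: what is moved stays moved. The work goes in short steps, Python scripts to look and compute and a shell command to move; the robot and the scene stay as the last step left them, time stands still between calls to the robot, and variables do not carry over. Pictures are saved under pics/ and viewed, at most 14 in all, crops included, and the job is handed in when it is done.

```bash
mkdir -p pics; cat > h.py <<'E'
import numpy as np, cv2
from rig import ctrl
def snap(n,f):
    o=ctrl.get_obs(); im,d=ctrl.read_camera(n); cv2.imwrite(f'pics/{f}.png',im[:,:,::-1]); np.savez(f'pics/{f}.npz',d=d,im=im,p=o['position'],q=o['tcp_rot']); return im,d
E
python3 - <<'E'
from h import *
for n in('top','side','wrist'):
    snap(n,n+'0'); p=ctrl.camera_params(n); print(n,{k:np.round(v,4).tolist() for k,v in p.items()})
print(ctrl.get_obs())
E
```

```text
top {'fx': 361.6927, 'fy': 361.6927, 'cx': 321.176, 'cy': 203.396, 'k1': 0.0103, 'cam_to_world': [[0.0184, -0.9768, 0.2133, 0.3233], [-0.9998, -0.0175, 0.0064, 0.0699], [-0.0025, -0.2134, -0.977, 0.9099], [0.0, 0.0, 0.0, 1.0]]}
side {'fx': 433.5987, 'fy': 433.5987, 'cx': 324.3567, 'cy': 203.9848, 'k1': -0.0024, 'cam_to_world': [[0.8957, -0.1923, 0.4009, 0.1027], [-0.4441, -0.4299, 0.7861, -0.7459], [0.0212, -0.8822, -0.4704, 0.5328], [0.0, 0.0, 0.0, 1.0]]}
wrist {'fx': 294.4589, 'fy': 294.4589, 'cx': 320.5548, 'cy': 193.0937, 'k1': -0.0391, 'tool_from_camera': [[-0.0004, -0.9625, -0.2714, 0.0675], [1.0, -0.0004, -0.0001, 0.0016], [0.0, -0.2714, 0.9625, -0.1419], [0.0, 0.0, 0.0, 1.0]]}
{'clock': 0.15, 'joint_positions': array([ 9.19874513e-01,  1.58926793e-01,  1.59795060e+00, -6.78751437e-06,
        1.38623038e+00, -2.10122594e-01]), 'dq': array([-7.33769949e-05, -7.99247760e-04, -3.00748004e-03, -4.29609038e-04,
        1.35142157e-03, -7.02492878e-04]), 'joint_efforts': array([ 8.06349781e-04, -3.96381247e+01, -3.31783605e+01, -2.31339300e-04,
        5.54459228e-03, -2.73830528e-05]), 'position': array([0.24506811, 0.51963283, 0.23052662]), 'tcp_rot': array([ 2.18618911e-01,  9.75810021e-01, -6.89823438e-04, -3.13133038e-04]), 'force': array([0.42840868, 0.01460625, 1.02799729]), 'torque': array([-0.02576897, -0.0022608 ,  0.03249164]), 'finger_force': 0.0, 'gripper_width': 0.0852220324602137}
```

View pics/top0.png

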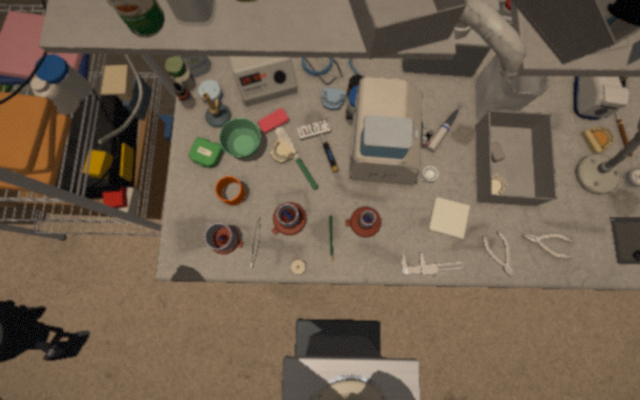

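View pics/side0.png

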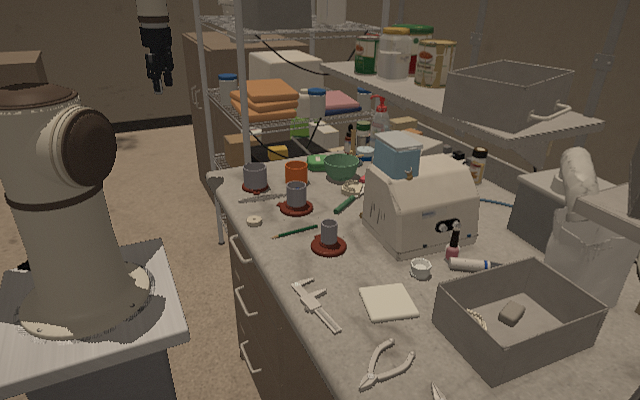

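The top view shows the large ring at (223,237), the medium at (289,217), the small at (366,220) and the slab at (450,217). Things that could be mistaken for them: the orange ring at (230,190), the green bowl at (240,139) and the white cup at (430,174). Next I'll take a close crop and measure.

```bash
cat >> h.py <<'E'
from scipy.spatial.transform import Rotation as R
from scipy.optimize import least_squares
def cloud(f,n):
    z=np.load(f'pics/{f}.npz'); p=ctrl.camera_params(n); d=z['d']
    K=np.array([[p['fx'],0,p['cx']],[0,p['fy'],p['cy']],[0,0,1]])
    v,u=np.mgrid[:400,:640]; uv=np.stack([u,v],-1).reshape(-1,1,2).astype(float)
    s=cv2.undistortPoints(uv,K,np.array([p['k1'],0,0,0,0.])).reshape(400,640,2)
    P=np.dstack([s[...,0]*d,s[...,1]*d,d])
    if n=='wrist':
        T=np.eye(4);T[:3,:3]=R.from_quat(z['q']).as_matrix();T[:3,3]=z['p'];T=T@p['tool_from_camera']
    else: T=p['cam_to_world']
    W=P@T[:3,:3].T+T[:3,3]; W[d==0]=np.nan
    return W,z['im']
def circ(P,r=None):
    c=np.median(P,0)
    f=lambda x:np.hypot(P[:,0]-x[0],P[:,1]-x[1])-(x[2] if r is None else r)
    return least_squares(f,[*c,.03] if r is None else c,loss='soft_l1',f_scale=.001).x
E
python3 - <<'E'
from h import *
W,im=cloud('top0','top')
cv2.imwrite('pics/crop0.png',cv2.resize(im[160:270,190:490][:,:,::-1],None,fx=2.66,fy=2.66,interpolation=2))
Ws,ims=cloud('side0','side')
for nm,(u,v) in dict(large=(223,237),med=(289,217),small=(366,220),slab=(450,217),orange=(230,190)).items():
    Q=W[v-26:v+26,u-26:u+26].reshape(-1,3); Q=Q[~np.isnan(Q[:,0])]
    c=circ(Q[Q[:,2]>.008][:,:2]) if nm!='slab' else np.median(Q[Q[:,2]>.005],0)
    zt=np.percentile(Q[:,2],99.5); h=zt-.004
    print(nm,'table',np.round(np.median(Q[Q[:,2]<.005][:,2]),4),'c',np.round(c,4),'ztop',zt.round(4))
    rim=Q[Q[:,2]>h]; print('  rim',len(rim),np.round(circ(rim[:,:2]),4), rim[:,:2].min(0).round(3),rim[:,:2].max(0).round(3))
for nm,(u,v) in dict(large=(256,175),med=(297,195),small=(329,232),slab=(389,302)).items():
    Q=Ws[v-28:v+28,u-28:u+28].reshape(-1,3); Q=Q[~np.isnan(Q[:,0])]
    zt=np.percentile(Q[:,2],98); print('side',nm,zt.round(4)); rim=Q[Q[:,2]>zt-.006]; print(rim[:,:2].min(0).round(3),rim[:,:2].max(0).round(3))
E
```

```text
large table 0.0012 c [0.425  0.3146 0.0298] ztop 0.067
  rim 99 [0.4258 0.3158 0.0304] [0.395 0.285] [0.456 0.347]
med table 0.0012 c [0.4773 0.1537 0.0263] ztop 0.0699
  rim 78 [0.4806 0.1552 0.0235] [0.456 0.132] [0.504 0.18 ]
small table 0.0011 c [ 0.4782 -0.0385  0.0272] ztop 0.0659
  rim 49 [ 0.4755 -0.0367  0.0164] [ 0.458 -0.053] [ 0.492 -0.02 ]
slab table 0.0011 c [ 0.4895 -0.2468  0.0109] ztop 0.0145
  rim 755 [ 0.4918 -0.2469  0.0346] [ 0.44  -0.299] [ 0.542 -0.197]
orange table 0.0012 c [0.5432 0.3027 0.0306] ztop 0.0575
  rim 89 [0.5436 0.3032 0.0305] [0.511 0.272] [0.574 0.335]
side large 0.061
[0.394 0.283] [0.457 0.349]
side med 0.0644
[ 0.457 -0.033] [0.506 0.181]
side small 0.0599
[ 0.459 -0.056] [ 0.495 -0.018]
side slab 0.0105
[ 0.438 -0.302] [ 0.585 -0.197]
```

View pics/crop0.png

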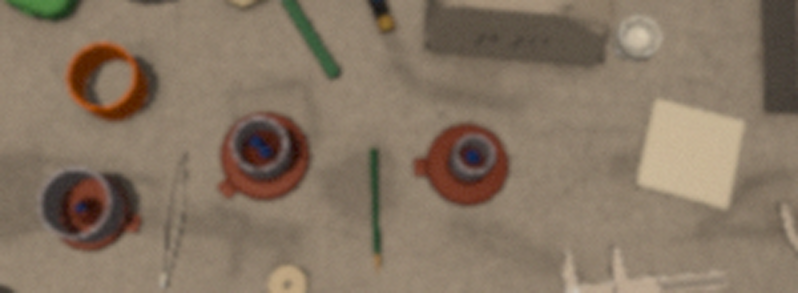

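The crop confirms the rings: large at (83,207) on the smallest base, medium at (262,147), small at (472,157), slab at (691,153). The orange tube at (106,80) is the decoy. Now I'll level the tool's yaw and fly over for close wrist views.

The manual's scale: shifts go in shares of 50 mm and turns go in shares of pi rad. Converting my numbers, -0.034 m is -0.68, -0.03 m is -0.6, -0.147 rad / 3.1416 = -0.0468.

```bash
python3 -m jog '[{"rot":[0,0,-0.0468],"aperture":0.085},{"rot":[0,0,-0.0468],"aperture":0.085},{"rot":[0,0,-0.0468],"aperture":0.085},{"d":[-0.6,-0.68,0],"aperture":0.085},{"d":[-0.6,-0.68,0],"aperture":0.085}]' 
python3 -m jog '[{"d":[-0.6,-0.68,0],"aperture":0.085},{"d":[-0.6,-0.68,0],"aperture":0.085},{"d":[-0.6,-0.68,0],"aperture":0.085},{"d":[-0.6,-0.68,0],"aperture":0.085},{"aperture":0.085}]'
python3 -c "
from h import *
snap('wrist','wL');o=ctrl.get_obs();print(o['position'],o['tcp_rot'],o['joint_positions'])"
python3 -m jog '[{"d":[-0.26,-0.8,0],"aperture":0.085},{"d":[-0.28,-0.8,0],"aperture":0.085},{"d":[-0.28,-0.8,0],"aperture":0.085},{"d":[-0.28,-0.82,0],"aperture":0.085},{"aperture":0.085}]'
python3 -c "
from h import *
snap('wrist','wM')"
python3 -m jog '[{"d":[0.02,-0.96,0],"aperture":0.085},{"d":[0.02,-0.96,0],"aperture":0.085},{"d":[0.02,-0.96,0],"aperture":0.085},{"d":[0.02,-0.96,0],"aperture":0.085},{"aperture":0.085}]'
python3 -c "
from h import *
snap('wrist','wS');o=ctrl.get_obs();print(o['position'],o['tcp_rot'],o['joint_positions'],o['clock'])
a=[np.load(f'pics/{f}.npz')['im'][60:330,160:480,::-1] for f in('wL','wM','wS')]
cv2.imwrite('pics/w3.png',cv2.resize(np.hstack(a),(800,225)))"
```

```text
clock: 0.65
position: [0.3052, 0.4515, 0.2309]
tcp_rot: [-0.002, 1.0, -0.0, -0.0]
force: [0.9, 0.4, 0.1]
gripper_width: 0.0852
finger_force: 0.0
clock: 1.15
position: [0.4284, 0.3123, 0.2311]
tcp_rot: [0.003, 1.0, -0.001, 0.0]
force: [-0.2, -0.2, -0.3]
gripper_width: 0.0847
finger_force: 0.0
[0.42667438 0.3142084  0.23101115] [ 2.14690328e-03  9.99997656e-01 -1.37775214e-04 -2.43149311e-04] [ 4.06531219e-01  4.19856816e-02  1.72295217e+00 -6.07391179e-05
  1.37721056e+00 -1.15995960e+00]
clock: 1.7
position: [0.4812, 0.1523, 0.2312]
tcp_rot: [0.002, 1.0, -0.001, 0.0]
force: [-0.4, 0.4, -0.4]
gripper_width: 0.0849
finger_force: 0.0
clock: 2.25
position: [0.4764, -0.0397, 0.2313]
tcp_rot: [0.002, 1.0, -0.001, 0.0]
force: [1.1, 1.4, -0.2]
gripper_width: 0.0852
finger_force: 0.0
[ 0.47637422 -0.03722839  0.23119801] [ 1.16316483e-03  9.99999253e-01  3.61613948e-04 -9.67875604e-05] [-3.32039665e-01 -9.87151235e-02  1.86020627e+00  6.32527273e-04
  1.38051957e+00 -1.90062942e+00] 2.3
```

View pics/w3.png

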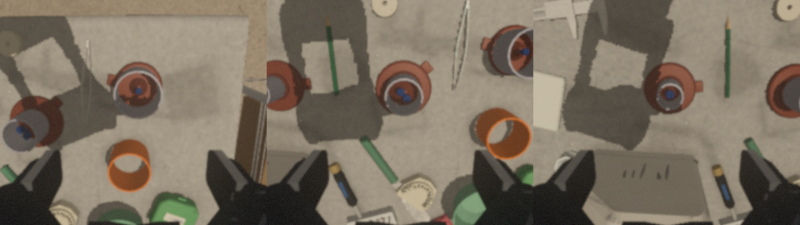

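The wrist views show each ring near its tile centre: large (137,85), medium (404,92), small (668,92). Each sits on its red base, and the orange decoy stays separate at (130,165). Next I'll fit the rims and bases.

```bash
cat >> h.py <<'E'
def meas(f,n,c0,rbase,rring,ztop):
    W,im=cloud(f,n); X=W[...,:2]; z=W[...,2]; near=np.hypot(X[...,0]-c0[0],X[...,1]-c0[1])<.07
    out={}
    if rring:
        m=near&(np.abs(z-ztop)<.006)&(np.hypot(X[...,0]-c0[0],X[...,1]-c0[1])<rring+.008)
        zz=np.median(z[m]); out['rim']=(np.round(circ(X[m]),4),np.round(circ(X[m],rring-.00125),4),round(zz,4),m.sum())
    if rbase:
        i=im.astype(int); red=(i[...,0]>1.5*i[...,1])&near&(np.abs(z-.0105)<.005)&(i[...,0]>1.5*i[...,2])
        hull=cv2.convexHull(np.argwhere(red)[:,::-1].astype(np.int32))
        b=np.zeros(red.shape,np.uint8); cv2.polylines(b,[hull],True,1)
        e=red&(b>0); P=X[e]
        out['base']=(np.round(circ(P),4),np.round(circ(P,rbase),4),round(np.median(z[red]),4),len(P))
    return out
E
python3 - <<'E'
from h import *
for nm,f,c,rb,rr,zt in(('L','wL',(.4258,.3158),.037,.032,.065),('M','wM',(.4806,.1552),.043,.025,.07),('S','wS',(.4755,-.0367),.040,.018,.065)):
    for g,n in((f,'wrist'),('top0','top'),('side0','side')): print(nm,n,meas(g,n,c,rb,rr,zt))
print(meas('wM','wrist',(.475,-.037),.04,None,0), meas('wM','wrist',(.4258,.31),.037,.032,.065))
print(meas('wL','wrist',(.475,.155),.043,.025,.07), meas('wS','wrist',(.475,.155),.043,None,0))
E
```

```text
L wrist {'rim': (array([0.4279, 0.3177, 0.0303]), array([0.4279, 0.3177]), np.float64(0.0635), np.int64(497)), 'base': (array([0.4229, 0.3193, 0.0322]), array([0.427 , 0.3165]), np.float64(0.0091), 53)}
L top {'rim': (array([0.4257, 0.3155, 0.0304]), array([0.4257, 0.3155]), np.float64(0.0647), np.int64(119)), 'base': (array([0.4226, 0.311 , 0.034 ]), array([0.423 , 0.3081]), np.float64(0.0108), 39)}
L side {'rim': (array([0.4264, 0.3155, 0.0302]), array([0.4265, 0.3155]), np.float64(0.062), np.int64(99)), 'base': (array([0.4237, 0.314 , 0.0342]), array([0.4256, 0.3187]), np.float64(0.0072), 18)}
M wrist {'rim': (array([0.4829, 0.1567, 0.0234]), array([0.4829, 0.1567]), np.float64(0.067), np.int64(368)), 'base': (array([0.4821, 0.1567, 0.0404]), array([0.4847, 0.1571]), np.float64(0.0091), 78)}
M top {'rim': (array([0.4805, 0.1552, 0.0235]), array([0.4805, 0.1552]), np.float64(0.0686), np.int64(85)), 'base': (array([0.4798, 0.1565, 0.0406]), array([0.4797, 0.159 ]), np.float64(0.0107), 52)}
M side {'rim': (array([0.4812, 0.1549, 0.0233]), array([0.4813, 0.1549]), np.float64(0.066), n
[... 618 characters left out ...]
(0.0616), np.int64(73)), 'base': (array([ 0.4738, -0.04  ,  0.0374]), array([ 0.4743, -0.039 ]), np.float64(0.0089), 37)}
{'base': (array([ 0.4771, -0.0333,  0.0374]), array([ 0.4777, -0.0304]), np.float64(0.009), 66)} {'rim': (array([0.4278, 0.3172, 0.0304]), array([0.4278, 0.3171]), np.float64(0.0632), np.int64(659)), 'base': (array([0.4252, 0.3132, 0.0328]), array([0.4281, 0.3085]), np.float64(0.0089), 58)}
{'rim': (array([0.4821, 0.1574, 0.0234]), array([0.4821, 0.1574]), np.float64(0.0666), np.int64(363)), 'base': (array([0.4811, 0.1587, 0.0401]), array([0.4825, 0.1601]), np.float64(0.009), 52)} {'base': (array([0.4818, 0.1547, 0.0406]), array([0.4808, 0.1574]), np.float64(0.0089), 67)}
```

Rims and bases agree across cameras to 1–2 mm: small ring (0.4765,-0.0366), medium (0.4812,0.1555), large (0.4265,0.3160), tops at about 0.065/0.070/0.065. Now I'll grasp the small ring.

Scaled: 0.05 m is 1, 0.03 m is 0.6.

```bash
python3 -m jog '[{"d":[0,0.01,1],"aperture":0.085},{"d":[0,0,1],"aperture":0.085},{"d":[0,0,1],"aperture":0.085},{"d":[0,0,0.6],"aperture":0.085},{"d":[0,0,0.28],"aperture":0.085}]'
python3 -m jog '[{"aperture":0.085},{"aperture":0.03},{"aperture":0.03},{"aperture":0.03},{"aperture":0.03}]' 40
python3 -m jog '[{"aperture":0.03},{"aperture":0.03},{"aperture":0.03}]'
```

```text
clock: 2.8
position: [0.4736, -0.0325, 0.0336]
tcp_rot: [-0.002, 1.0, 0.002, -0.003]
force: [-0.3, -0.3, 1.1]
gripper_width: 0.0853
finger_force: 0.0
clock: 3.3
position: [0.4774, -0.0365, 0.0384]
tcp_rot: [-0.0, 1.0, -0.0, 0.001]
force: [0.5, 0.2, 1.9]
gripper_width: 0.0352
finger_force: 39.8
clock: 3.6
position: [0.4773, -0.0366, 0.0381]
tcp_rot: [0.0, 1.0, -0.0, 0.001]
force: [0.7, 1.3, 6.1]
gripper_width: 0.035
finger_force: 40.2
```

Scaled: -0.04 m is -0.8, -0.025 m is -0.5.

```bash
python3 -m jog '[{"d":[0,0,-0.2],"aperture":0.03},{"d":[0,0,-0.3],"aperture":0.03},{"d":[0,0,-0.5],"aperture":0.03},{"d":[0,0,-0.8],"aperture":0.03},{"aperture":0.03}]'
python3 -m jog '[{"aperture":0.03},{"aperture":0.03}]'
python3 - <<'E'
from h import *
for n in('wrist','top','side'): snap(n,'g1'+n)
o=ctrl.get_obs();p=o['position'];print(p)
a=[np.load(f'pics/g1{n}.npz')['im'][:,:,::-1] for n in('wrist','side')]
cv2.imwrite('pics/g1.png',np.hstack([cv2.resize(a[0],(400,250)),cv2.resize(a[1][130:280,220:460],(400,250))]))
for n in('wrist','top','side'):
    print(n,meas('g1'+n,n,(.477,-.037),.04,None,0))
    W,im=cloud('g1'+n,n); m=(np.hypot(W[...,0]-.477,W[...,1]+.037)<.02)&(W[...,2]>.06)
    print(m.sum(),np.nanpercentile(W[m],[2,50,98],axis=0).round(4))
E
```

```text
clock: 4.1
position: [0.4797, -0.0377, 0.1327]
tcp_rot: [-0.0, 1.0, -0.002, 0.004]
force: [1.7, -1.0, -0.3]
gripper_width: 0.0353
finger_force: 40.0
clock: 4.3
position: [0.4752, -0.0361, 0.126]
tcp_rot: [-0.0, 1.0, 0.0, -0.001]
force: [-0.5, 1.2, -1.2]
gripper_width: 0.0352
finger_force: 40.0
[ 0.47528694 -0.0361108   0.12584311]
wrist {'base': (array([ 0.4764, -0.0352,  0.038 ]), array([ 0.4781, -0.0335]), np.float64(0.0091), 84)}
12982 [[ 0.4584 -0.0535  0.1105]
 [ 0.4667 -0.0364  0.1828]
 [ 0.491  -0.0192  0.2214]]
top {'base': (array([ 0.4749, -0.0428,  0.0295]), array([ 0.502, -0.047]), np.float64(0.0112), 17)}
736 [[ 0.4587 -0.0549  0.4671]
 [ 0.4756 -0.0365  0.4717]
 [ 0.4942 -0.0187  0.4738]]
side {'base': (array([ 0.4736, -0.0394,  0.0371]), array([ 0.4745, -0.0363]), np.float64(0.0089), 43)}
389 [[ 0.4578 -0.0546  0.106 ]
 [ 0.4656 -0.0391  0.1489]
 [ 0.484  -0.0181  0.4687]]
```

View pics/g1.png

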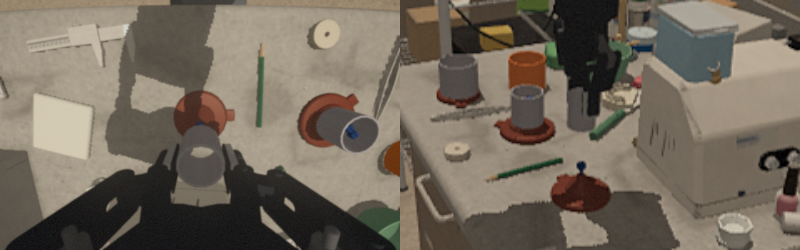

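The wrist half shows the small ring held upright at (203,155) between the pads, with the bare medium former at (203,115). In the side half its wax is intact at (580,165). Before parking I'll check clearance to the grey box.

```bash
python3 - <<'E'
from h import *
W,im=cloud('top0','top')
m=(W[...,1]<-.15)&(W[...,1]>-.36)&(W[...,0]<.62)&(W[...,0]>.36)
Q=W[m]
for lo,hi in((.015,.03),(.03,.06),(.06,.15)):
    q=Q[(Q[:,2]>lo)&(Q[:,2]<hi)]; print(lo,len(q), q.min(0).round(3) if len(q) else '', q.max(0).round(3) if len(q) else '')
q=Q[(Q[:,2]>.03)]; i=np.argsort(q[:,0])[:5]; print(q[i].round(3)); i=np.argsort(-q[:,1])[:5]; print(q[i].round(3))
print(ctrl.get_obs()['position'])
E
```

```text
0.015 347 [ 0.466 -0.36   0.015] [ 0.62 -0.15  0.03]
0.03 249 [ 0.529 -0.36   0.03 ] [ 0.619 -0.15   0.059]
0.06 281 [ 0.528 -0.36   0.06 ] [ 0.619 -0.15   0.12 ]
[[ 0.528 -0.357  0.088]
 [ 0.528 -0.355  0.088]
 [ 0.528 -0.353  0.086]
 [ 0.529 -0.36   0.086]
 [ 0.529 -0.351  0.085]]
[[ 0.572 -0.15   0.068]
 [ 0.577 -0.15   0.105]
 [ 0.616 -0.15   0.12 ]
 [ 0.589 -0.15   0.115]
 [ 0.57  -0.15   0.047]]
[ 0.47528694 -0.0361108   0.12584311]
```

Scaled: -0.04 m is -0.8, -0.039 m is -0.78.

```bash
python3 -m jog '[{"d":[-0.01,-0.8,0],"aperture":0.03},{"d":[-0.01,-0.8,0],"aperture":0.03},{"d":[-0.01,-0.8,0],"aperture":0.03},{"d":[-0.01,-0.8,0],"aperture":0.03},{"d":[0,-0.78,0],"aperture":0.03}]'
python3 -m jog '[{"aperture":0.03},{"d":[0,0,1],"aperture":0.03},{"d":[0,0,0.6],"aperture":0.03},{"d":[0,0,0.16],"aperture":0.03},{"aperture":0.03}]'
python3 -m jog '[{"d":[0,0,0.06],"aperture":0.03},{"aperture":0.03},{"aperture":0.03}]'

```

```text
clock: 4.95
position: [0.4778, -0.2367, 0.1263]
tcp_rot: [0.0, 1.0, 0.001, -0.001]
force: [0.1, 0.2, -0.6]
gripper_width: 0.0351
finger_force: 40.2
clock: 5.45
position: [0.4774, -0.234, 0.0378]
tcp_rot: [-0.0, 1.0, 0.001, -0.002]
force: [-0.1, -0.8, -0.5]
gripper_width: 0.035
finger_force: 40.2
clock: 5.75
position: [0.4795, -0.2361, 0.0378]
tcp_rot: [-0.0, 1.0, -0.001, 0.001]
force: [-0.5, 0.2, -1.6]
gripper_width: 0.0351
finger_force: 40.3
```

Scaled: 0.003 m is 0.06.

```bash
python3 -m jog '[{"d":[0,0,0.06],"aperture":0.03},{"d":[0,0,0.06],"aperture":0.03},{"aperture":0.03},{"aperture":0.03}]'
python3 -m jog '[{"d":[0,0,0.04],"aperture":0.03},{"aperture":0.03},{"aperture":0.03}]'
python3 -m jog '[{"d":[0,0,0.03],"aperture":0.03},{"aperture":0.03},{"aperture":0.03}]'

```

```text
clock: 6.15
position: [0.4784, -0.2354, 0.0302]
tcp_rot: [-0.0, 1.0, 0.0, -0.0]
force: [-0.0, 0.3, -0.4]
gripper_width: 0.0355
finger_force: 40.3
clock: 6.45
position: [0.4788, -0.2356, 0.0295]
tcp_rot: [-0.0, 1.0, -0.0, 0.0]
force: [-4.0, 2.3, 8.2]
gripper_width: 0.0353
finger_force: 41.2
clock: 6.75
position: [0.4788, -0.2357, 0.0293]
tcp_rot: [-0.0, 1.0, 0.0, -0.0]
force: [-8.5, 4.6, 20.5]
gripper_width: 0.035
finger_force: 42.4
```

Scaled: -0.05 m is -1, 0.049 m is 0.98.

```bash
python3 -m jog '[{"aperture":0.085},{"aperture":0.085},{"aperture":0.085},{"aperture":0.085},{"aperture":0.085}]'
python3 -m jog '[{"d":[0,0,-0.6],"aperture":0.085},{"d":[0,0,-1],"aperture":0.085},{"d":[0,0,-1],"aperture":0.085},{"d":[0,0.92,0],"aperture":0.085},{"d":[0,0.98,0],"aperture":0.085}]'
python3 -m jog '[{"d":[0,0.98,0],"aperture":0.085},{"d":[0,0.98,0],"aperture":0.085},{"d":[0,0.98,0],"aperture":0.085},{"d":[0,0.98,0],"aperture":0.085},{"d":[0,0.98,0],"aperture":0.085}]'
python3 -m jog '[{"d":[0,0.98,0],"aperture":0.085},{"aperture":0.085},{"aperture":0.085},{"aperture":0.085}]'
python3 - <<'E'
from h import *
snap('wrist','m1');snap('top','m1t');snap('side','m1s');print(ctrl.get_obs()['position'])
print(meas('m1','wrist',(.4812,.1555),.043,.025,.07))
for n,f in(('top','m1t'),('side','m1s'),('wrist','m1')):
  print(n,meas(f,n,(.479,-.235),None,.018,.055),meas(f,n,(.4765,-.036),.04,None,0))
E
```

```text
clock: 7.25
position: [0.4784, -0.2354, 0.0266]
tcp_rot: [-0.0, 1.0, 0.0, -0.0]
force: [1.0, -0.3, -0.3]
gripper_width: 0.0849
finger_force: 0.0
clock: 7.75
position: [0.4798, -0.1411, 0.1592]
tcp_rot: [0.001, 1.0, -0.001, 0.002]
force: [0.1, 1.0, -1.2]
gripper_width: 0.0847
finger_force: 0.0
clock: 8.25
position: [0.4781, 0.1065, 0.1569]
tcp_rot: [-0.0, 1.0, 0.0, 0.0]
force: [1.5, -0.3, -1.0]
gripper_width: 0.0848
finger_force: 0.0
clock: 8.65
position: [0.4785, 0.1527, 0.1566]
tcp_rot: [0.0, 1.0, -0.0, -0.0]
force: [-0.4, -0.3, -0.0]
gripper_width: 0.0851
finger_force: 0.0
[0.47864527 0.15227287 0.1567638 ]
{'rim': (array([0.4828, 0.1567, 0.0234]), array([0.4828, 0.1567]), np.float64(0.067), np.int64(624)), 'base': (array([0.4817, 0.1569, 0.0406]), array([0.4839, 0.1578]), np.float64(0.009), 82)}
top {'rim': (array([ 0.477 , -0.2351,  0.0166]), array([ 0.477 , -0.2351]), np.float64(0.0546), np.int64(71))} {'base': (array([ 0.4748, -0.0352,  0.0373]), array([ 0.4752, -0.0323]), np.float64(0.0108), 61)}
side {'rim': (array([ 0.4775, -0.2371,  0.0166]), array([ 0.4775, -0.2371]), np.float64(0.0527), np.int64(119))} {'base': (array([ 0.4741, -0.0389,  0.0375]), array([ 0.475 , -0.0373]), np.float64(0.0088), 49)}
  return _methods._mean(a, axis=axis, dtype=dtype,
  ret = ret.dtype.type(ret / rcount)
  ret = um.true_divide(
Traceback (most recent call last):
  File "h.py", line 27, in meas
    zz=np.median(z[m]); out['rim']=(np.round(circ(X[m]),4),np.round(circ(X[m],rring-.00125),4),round(zz,4),m.sum())
                                             ~~~~^^^^^^
  File "h.py", line 21, in circ
    return least_squares(f,[*c,.03] if r is None else c,loss='soft_l1',f_scale=.001).x
           ~~~~~~~~~~~~~^^^^^^^^^^^^^^^^^^^^^^^^^^^^^^^^^^^^^^^^^^^^^^^^^^^^^^^^^^^^
ValueError: Initial guess is outside of provided bounds
```

Scaled: 0.05 m is 1, 0.0032 m is 0.064.

```bash
python3 -m jog '[{"d":[-0.052,0.064,1],"aperture":0.085},{"d":[0,0,1],"aperture":0.085},{"d":[0,0,0.28],"aperture":0.085},{"d":[0,0,0.04],"aperture":0.085},{"aperture":0.085}]'
python3 -m jog '[{"aperture":0.085},{"aperture":0.085},{"aperture":0.045},{"aperture":0.045},{"aperture":0.045}]'
python3 -m jog '[{"aperture":0.045},{"aperture":0.045},{"aperture":0.045}]'
```

```text
clock: 9.3
position: [0.4824, 0.1564, 0.0425]
tcp_rot: [0.0, 1.0, 0.0, 0.001]
force: [1.2, -0.0, 0.5]
gripper_width: 0.0848
finger_force: 0.0
clock: 9.8
position: [0.4814, 0.1568, 0.0415]
tcp_rot: [-0.0, 1.0, 0.0, 0.0]
force: [-0.2, 1.5, 2.3]
gripper_width: 0.05
finger_force: 40.9
clock: 10.1
position: [0.4814, 0.1569, 0.0414]
tcp_rot: [-0.0, 1.0, 0.0, 0.0]
force: [-0.6, 0.3, 4.5]
gripper_width: 0.0498
finger_force: 41.1
```

Scaled: -0.04 m is -0.8, -0.025 m is -0.5.

```bash
python3 -m jog '[{"d":[0,0,-0.2],"aperture":0.045},{"d":[0,0,-0.3],"aperture":0.045},{"d":[0,0,-0.5],"aperture":0.045},{"d":[0,0,-0.8],"aperture":0.045},{"aperture":0.045}]'
python3 -m jog '[{"d":[0.02,-0.77,0],"aperture":0.045},{"d":[0.02,-0.77,0],"aperture":0.045},{"d":[0.02,-0.77,0],"aperture":0.045},{"d":[0.02,-0.77,0],"aperture":0.045},{"d":[0.016,-0.77,0],"aperture":0.045}]'
python3 -m jog '[{"aperture":0.045},{"aperture":0.045},{"aperture":0.045},{"aperture":0.045},{"aperture":0.045}]'
python3 - <<'E'
from h import *
for n in('wrist','side'): snap(n,'g2'+n)
o=ctrl.get_obs();p=o['position'];print(p,o['tcp_rot'])
a=[np.load(f'pics/g2{n}.npz')['im'][:,:,::-1] for n in('wrist','side')]
cv2.imwrite('pics/g2.png',np.hstack([cv2.resize(a[0],(400,250)),cv2.resize(a[1][130:280,220:460],(400,250))]))
W,im=cloud('g2wrist','wrist'); z=W[...,2]; 
for t in (.155,.158,.161):
    m=(np.hypot(W[...,0]-p[0],W[...,1]-p[1])<.03)&(np.abs(z-t)<.002); print(t,m.sum(),circ(W[m][:,:2]).round(4))
E
```

```text
clock: 10.6
position: [0.4847, 0.157, 0.1366]
tcp_rot: [-0.0, 1.0, 0.0, 0.005]
force: [1.3, 0.2, 1.0]
gripper_width: 0.0496
finger_force: 41.7
clock: 11.1
position: [0.4752, -0.037, 0.1304]
tcp_rot: [-0.0, 1.0, 0.0, -0.001]
force: [1.2, 0.4, -1.2]
gripper_width: 0.05
finger_force: 41.8
clock: 11.6
position: [0.4761, -0.0347, 0.1308]
tcp_rot: [-0.001, 1.0, 0.0, -0.0]
force: [-0.5, -0.1, -1.7]
gripper_width: 0.05
finger_force: 42.0
[ 0.47620842 -0.03505746  0.13090821] [-7.28821165e-04  9.99999731e-01  3.12666753e-05 -7.37475677e-05]
0.155 2360 [ 0.4771 -0.0339  0.0235]
0.158 939 [ 0.4774 -0.0338  0.024 ]
0.161 262 [ 0.4749 -0.0342  0.0264]
```

View pics/g2.png

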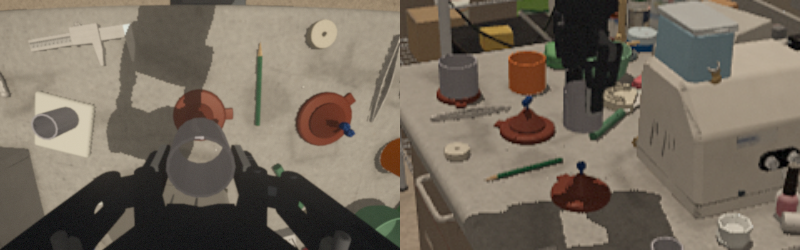

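The wrist half shows the medium ring held at (200,160) over the medium former, and the small ring standing on the slab at (55,122). The side half shows both waxes intact at (580,165) and (527,103). I'll correct the offset and lower.

Scaled: 0.03 m is 0.6, 0.02 m is 0.4.

```bash
python3 -m jog '[{"d":[-0.012,-0.032,0],"aperture":0.045},{"d":[0,0,0.6],"aperture":0.045},{"d":[0,0,0.5],"aperture":0.045},{"d":[0,0,0.4],"aperture":0.045},{"d":[0,0,0.16],"aperture":0.045}]'
python3 -m jog '[{"aperture":0.045},{"aperture":0.045},{"aperture":0.045}]'
python3 -m jog '[{"d":[0,0,0.08],"aperture":0.045},{"aperture":0.045},{"aperture":0.045},{"aperture":0.045}]'
```

```text
clock: 12.2
position: [0.4753, -0.0368, 0.046]
tcp_rot: [-0.0, 1.0, 0.001, -0.002]
force: [-0.4, -0.1, -0.3]
gripper_width: 0.0499
finger_force: 42.0
clock: 12.5
position: [0.478, -0.0377, 0.0493]
tcp_rot: [-0.0, 1.0, -0.0, 0.001]
force: [-0.1, -0.7, -1.1]
gripper_width: 0.0503
finger_force: 42.0
clock: 12.9
position: [0.4769, -0.0374, 0.0441]
tcp_rot: [-0.0, 1.0, -0.0, 0.0]
force: [-0.7, 0.4, -1.0]
gripper_width: 0.0499
finger_force: 42.0
```

Scaled: 0.003 m is 0.06, 0.0005 m is 0.01.

```bash
python3 -m jog '[{"d":[0,0.01,0.06],"aperture":0.045},{"d":[0,0,0.06],"aperture":0.045},{"aperture":0.045},{"aperture":0.045}]'
python3 -m jog '[{"d":[0,0,0.06],"aperture":0.045},{"aperture":0.045},{"aperture":0.045}]'
python3 -m jog '[{"d":[0,0,0.04],"aperture":0.045},{"aperture":0.045},{"aperture":0.045}]'
python3 -m jog '[{"d":[0,0,0.03],"aperture":0.045},{"aperture":0.045},{"aperture":0.045}]'
```

```text
clock: 13.3
position: [0.4767, -0.0368, 0.0378]
tcp_rot: [-0.0, 1.0, 0.0, -0.0]
force: [0.4, 0.4, -2.0]
gripper_width: 0.0501
finger_force: 42.0
clock: 13.6
position: [0.4767, -0.0368, 0.0348]
tcp_rot: [-0.0, 1.0, 0.0, -0.0]
force: [-0.3, -0.0, -0.4]
gripper_width: 0.0498
finger_force: 42.0
clock: 13.9
position: [0.4772, -0.037, 0.0334]
tcp_rot: [-0.0, 1.0, -0.0, 0.0]
force: [-0.3, 0.3, 2.7]
gripper_width: 0.0499
finger_force: 42.3
clock: 14.2
position: [0.4775, -0.0371, 0.0331]
tcp_rot: [-0.0, 1.0, -0.0, 0.0]
force: [-4.6, 1.7, 14.1]
gripper_width: 0.0499
finger_force: 43.2
```

Scaled: -0.04 m is -0.8, -0.035 m is -0.7.

```bash
python3 -m jog '[{"aperture":0.085},{"aperture":0.085},{"aperture":0.085},{"aperture":0.085}]'
python3 -m jog '[{"d":[0,0,-0.4],"aperture":0.085},{"d":[0,0,-0.8],"aperture":0.085},{"d":[0,0,-0.8],"aperture":0.085},{"d":[0,0,-0.7],"aperture":0.085},{"aperture":0.085}]'
python3 -m jog '[{"aperture":0.085},{"aperture":0.085},{"aperture":0.085}]'
python3 - <<'E'
from h import *
snap('wrist','r2');snap('side','r2s');print(ctrl.get_obs()['position'])
for n,f in(('side','r2s'),('wrist','r2')): print(n,meas(f,n,(.477,-.037),.04,.025,.06))
W,im=cloud('r2','wrist');m=(np.hypot(W[...,0]-.478,W[...,1]+.036)<.03)&(np.abs(W[...,2]-.058)<.006)
Q=W[m];A=np.c_[Q[:,:2]-[.478,-.036],np.ones(len(Q))];print('tilt',np.linalg.lstsq(A,Q[:,2],rcond=None)[0])
print(np.percentile(Q[:,2],[10,50,90]))
cv2.imwrite('pics/r2c.png',cv2.resize(im[100:300,220:420][:,:,::-1],(600,600)))
E
```

```text
clock: 14.6
position: [0.4766, -0.0368, 0.0312]
tcp_rot: [-0.0, 1.0, 0.0, -0.0]
force: [0.8, -0.1, 0.6]
gripper_width: 0.085
finger_force: 0.0
clock: 15.1
position: [0.4804, -0.038, 0.172]
tcp_rot: [-0.0, 1.0, -0.002, 0.005]
force: [1.5, -0.4, -0.6]
gripper_width: 0.0851
finger_force: 0.0
clock: 15.4
position: [0.4757, -0.0365, 0.1647]
tcp_rot: [-0.0, 1.0, 0.001, -0.002]
force: [1.1, -0.0, -0.2]
gripper_width: 0.0854
finger_force: 0.0
[ 0.47602574 -0.03657825  0.16512372]
side {'rim': (array([ 0.477 , -0.0384,  0.0235]), array([ 0.477 , -0.0384]), np.float64(0.0575), np.int64(115)), 'base': (array([ 0.4737, -0.0401,  0.0371]), array([ 0.4754, -0.0365]), np.float64(0.0085), 37)}
wrist {'rim': (array([ 0.4787, -0.0366,  0.0234]), array([ 0.4787, -0.0366]), np.float64(0.0586), np.int64(593)), 'base': (array([ 0.4763, -0.0352,  0.0377]), array([ 0.4786, -0.0333]), np.float64(0.009), 68)}
tilt [-0.01066981 -0.00470709  0.05771186]
[0.05411674 0.05849152 0.05949945]
```

View pics/r2c.png

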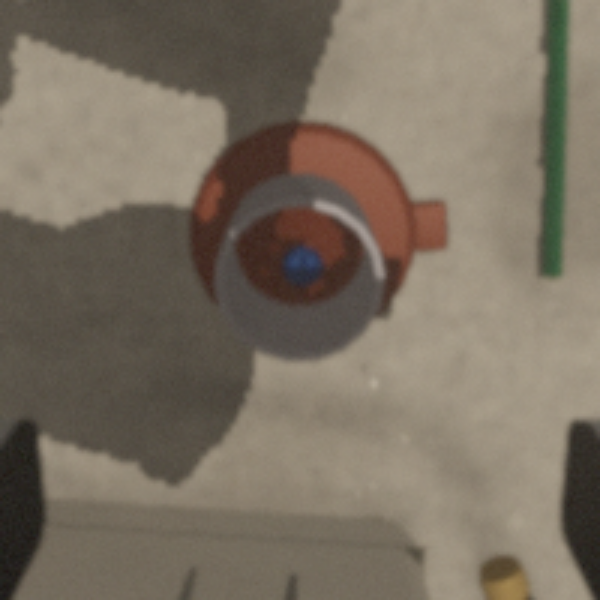

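The crop shows the medium ring concentric on its base at (300,265), with the wax centred inside at (302,265). Its rim has the same bias as the other rims, about -1.5 mm, so it stands at 0.060 and is fully seated. Next is the large ring.

Scaled: 0.0441 m is 0.882, 0.0062 m is 0.124.

```bash
python3 -m jog '[{"d":[0.124,0.882,0],"aperture":0.085},{"d":[0.124,0.882,0],"aperture":0.085},{"d":[0.124,0.882,0],"aperture":0.085},{"d":[0.124,0.882,0],"aperture":0.085},{"d":[0.124,0.882,0],"aperture":0.085}]'
python3 -m jog '[{"d":[0.124,0.882,0],"aperture":0.085},{"d":[0.124,0.882,0],"aperture":0.085},{"d":[0.124,0.882,0],"aperture":0.085},{"aperture":0.085},{"aperture":0.085}]'
python3 -m jog '[{"aperture":0.085},{"aperture":0.085}]'
python3 - <<'E'
from h import *
snap('wrist','l1');p=ctrl.get_obs()['position'];print(p)
print(meas('l1','wrist',(.4265,.316),None,.032,.065), meas('l1','wrist',(.4812,.1555),.043,None,0))
E
```

```text
clock: 16.0
position: [0.445, 0.1853, 0.1659]
tcp_rot: [0.0, 1.0, -0.0, -0.0]
force: [1.4, -0.0, -0.0]
gripper_width: 0.0852
finger_force: 0.0
clock: 16.5
position: [0.4265, 0.3164, 0.1657]
tcp_rot: [-0.001, 1.0, -0.001, -0.001]
force: [0.2, -0.7, -0.4]
gripper_width: 0.0851
finger_force: 0.0
clock: 16.7
position: [0.4275, 0.3148, 0.1662]
tcp_rot: [0.001, 1.0, -0.0, -0.0]
force: [0.6, 0.9, 0.4]
gripper_width: 0.085
finger_force: 0.0
[0.42750883 0.31486308 0.16635877]
{'rim': (array([0.4278, 0.3177, 0.0303]), array([0.4277, 0.3177]), np.float64(0.0635), np.int64(790))} {'base': (array([0.481 , 0.1589, 0.0407]), array([0.4797, 0.1611]), np.float64(0.009), 96)}
```

Scaled: 0.05 m is 1, 0.025 m is 0.5.

```bash
python3 -m jog '[{"d":[0,0.028,1],"aperture":0.085},{"d":[0,0,1],"aperture":0.085},{"d":[0,0,0.5],"aperture":0.085},{"d":[0,0,0.08],"aperture":0.085},{"aperture":0.085}]'
python3 -m jog '[{"aperture":0.085},{"aperture":0.085},{"aperture":0.06},{"aperture":0.06},{"aperture":0.06}]'
python3 -m jog '[{"aperture":0.06},{"aperture":0.06},{"aperture":0.06}]'
```

```text
clock: 17.25
position: [0.4274, 0.3168, 0.0376]
tcp_rot: [0.0, 1.0, -0.0, -0.0]
force: [0.1, 0.1, -0.8]
gripper_width: 0.0852
finger_force: 0.0
clock: 17.75
position: [0.4283, 0.3182, 0.039]
tcp_rot: [-0.0, 1.0, 0.001, 0.001]
force: [-0.3, 1.4, 6.1]
gripper_width: 0.0641
finger_force: 42.7
clock: 18.05
position: [0.4283, 0.3182, 0.039]
tcp_rot: [-0.0, 1.0, 0.001, 0.001]
force: [-0.3, 0.4, 6.2]
gripper_width: 0.0641
finger_force: 42.7
```

Scaled: -0.04 m is -0.8, -0.025 m is -0.5.

```bash
python3 -m jog '[{"d":[0,0,-0.2],"aperture":0.06},{"d":[0,0,-0.3],"aperture":0.06},{"d":[0,0,-0.5],"aperture":0.06},{"d":[0,0,-0.8],"aperture":0.06},{"aperture":0.06}]'
python3 -m jog '[{"d":[-0.272,-0.806,0],"aperture":0.06},{"d":[-0.272,-0.806,0],"aperture":0.06},{"d":[-0.272,-0.806,0],"aperture":0.06},{"d":[-0.272,-0.806,0],"aperture":0.06},{"aperture":0.06}]'
python3 -m jog '[{"aperture":0.06},{"aperture":0.06},{"aperture":0.06},{"aperture":0.06}]'
python3 - <<'E'
from h import *
for n in('wrist','side','top'): snap(n,'g3'+n)
o=ctrl.get_obs();p=o['position'];print(p,o['tcp_rot'])
a=[np.load(f'pics/g3{n}.npz')['im'][:,:,::-1] for n in('wrist','side')]
cv2.imwrite('pics/g3.png',np.hstack([cv2.resize(a[0],(400,250)),cv2.resize(a[1][130:280,220:460],(400,250))]))
W,im=cloud('g3wrist','wrist'); z=W[...,2]; 
for t in (.147,.150,.153,.156):
    m=(np.hypot(W[...,0]-p[0],W[...,1]-p[1])<.037)&(np.abs(z-t)<.002); print(t,m.sum(),circ(W[m][:,:2]).round(4))
E
```

```text
clock: 18.55
position: [0.4311, 0.3191, 0.1344]
tcp_rot: [-0.0, 1.0, 0.002, 0.005]
force: [0.2, 0.2, -0.7]
gripper_width: 0.0646
finger_force: 44.6
clock: 19.05
position: [0.4831, 0.152, 0.128]
tcp_rot: [0.003, 1.0, -0.001, 0.001]
force: [-0.3, 0.8, -1.7]
gripper_width: 0.064
finger_force: 44.8
clock: 19.45
position: [0.4812, 0.1571, 0.1274]
tcp_rot: [-0.001, 1.0, 0.0, -0.0]
force: [-0.1, -0.0, -1.4]
gripper_width: 0.0645
finger_force: 44.8
[0.4813717  0.15669667 0.12744238] [-6.17388957e-04  9.99999806e-01 -4.07573063e-06 -8.27642421e-05]
0.147 1275 [0.4798 0.1579 0.0304]
0.15 2756 [0.4805 0.1579 0.0305]
0.153 2142 [0.4809 0.1579 0.0306]
0.156 315 [0.4797 0.1578 0.0332]
```

View pics/g3.png

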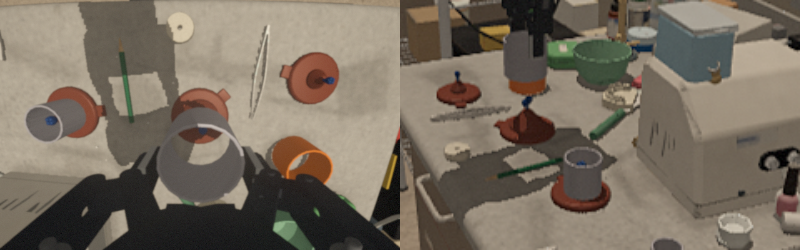

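The wrist half shows the large ring held at (200,160) above the large former at (203,110), with the small former's wax whole at (325,80). The side half shows the medium ring seated at (582,180).

The manual's scale: shifts go in shares of 50 mm and turns go in shares of pi rad. Converting my numbers, 0.03 m is 0.6, -0.0016 m is -0.032.

```bash
python3 -m jog '[{"d":[-0.032,-0.014,0],"aperture":0.06},{"d":[0,0,0.6],"aperture":0.06},{"d":[0,0,0.4],"aperture":0.06},{"d":[0,0,0.3],"aperture":0.06},{"d":[0,0,0.14],"aperture":0.06}]'
python3 -m jog '[{"aperture":0.06},{"aperture":0.06},{"aperture":0.06},{"aperture":0.06}]'
python3 -m jog '[{"d":[0,0,0.06],"aperture":0.06},{"d":[0,0,0.06],"aperture":0.06},{"aperture":0.06},{"aperture":0.06},{"aperture":0.06}]'
```

```text
clock: 20.1
position: [0.4821, 0.1554, 0.0539]
tcp_rot: [-0.0, 1.0, -0.0, -0.001]
force: [-0.8, -0.1, -1.6]
gripper_width: 0.0643
finger_force: 44.8
clock: 20.5
position: [0.484, 0.1555, 0.0564]
tcp_rot: [-0.0, 1.0, 0.0, 0.001]
force: [-0.4, -1.2, -1.0]
gripper_width: 0.0642
finger_force: 44.8
clock: 21.0
position: [0.4832, 0.1554, 0.0495]
tcp_rot: [-0.0, 1.0, -0.0, 0.0]
force: [-0.4, 0.1, -1.3]
gripper_width: 0.0642
finger_force: 44.8
```

Scaled: 0.003 m is 0.06, 0.0005 m is 0.01.

```bash
python3 -m jog '[{"d":[0,0.01,0.06],"aperture":0.06},{"aperture":0.06},{"aperture":0.06},{"aperture":0.06}]'
python3 -m jog '[{"d":[0,0,0.06],"aperture":0.06},{"aperture":0.06},{"aperture":0.06},{"aperture":0.06}]'
python3 -m jog '[{"d":[0,0,0.04],"aperture":0.06},{"aperture":0.06},{"aperture":0.06},{"aperture":0.06}]'
```

```text
clock: 21.4
position: [0.4832, 0.1559, 0.0465]
tcp_rot: [-0.0, 1.0, -0.0, -0.0]
force: [-0.2, -0.1, -1.9]
gripper_width: 0.0643
finger_force: 44.8
clock: 21.8
position: [0.4832, 0.1559, 0.0435]
tcp_rot: [-0.0, 1.0, -0.0, -0.0]
force: [-0.3, -0.4, -1.4]
gripper_width: 0.064
finger_force: 44.8
clock: 22.2
position: [0.4832, 0.1559, 0.0415]
tcp_rot: [-0.0, 1.0, -0.0, -0.0]
force: [-0.5, -0.6, -1.8]
gripper_width: 0.064
finger_force: 44.8
```

Already below the shoulder (0.043), with no side force; two more small steps.

```bash
python3 -m jog '[{"d":[0,0,0.04],"aperture":0.06},{"aperture":0.06},{"aperture":0.06},{"aperture":0.06}]'
python3 -m jog '[{"d":[0,0,0.03],"aperture":0.06},{"aperture":0.06},{"aperture":0.06},{"aperture":0.06}]'
```

```text
clock: 22.6
position: [0.4834, 0.156, 0.0396]
tcp_rot: [-0.0, 1.0, 0.0, 0.0]
force: [-0.2, -0.1, -0.8]
gripper_width: 0.0642
finger_force: 44.9
clock: 23.0
position: [0.4838, 0.156, 0.039]
tcp_rot: [-0.0, 1.0, -0.0, 0.0]
force: [-2.0, 0.6, 7.5]
gripper_width: 0.064
finger_force: 45.6
```

Scaled: -0.04 m is -0.8, -0.03 m is -0.6.

```bash
python3 -m jog '[{"aperture":0.085},{"aperture":0.085},{"aperture":0.085},{"aperture":0.085}]'
python3 -m jog '[{"d":[0,0,-0.4],"aperture":0.085},{"d":[0,0,-0.8],"aperture":0.085},{"d":[0,0,-0.8],"aperture":0.085},{"d":[0,0,-0.6],"aperture":0.085},{"aperture":0.085}]'
python3 -m jog '[{"aperture":0.085},{"aperture":0.085},{"aperture":0.085}]'
python3 - <<'E'
from h import *
snap('wrist','r3');print(ctrl.get_obs()['position'],meas('r3','wrist',(.4825,.156),.043,.032,.065))
E
python3 -m jog '[{"d":[0.276,0.8,0],"aperture":0.085},{"d":[0.276,0.8,0],"aperture":0.085},{"d":[0.276,0.8,0],"aperture":0.085},{"d":[0.276,0.8,0],"aperture":0.085},{"aperture":0.085}]'
python3 -m jog '[{"aperture":0.085},{"aperture":0.085},{"aperture":0.085},{"aperture":0.085}]'
python3 - <<'E'
from h import *
snap('wrist','f1');print(ctrl.get_obs()['position'],meas('f1','wrist',(.426,.316),.037,None,0))
W,im=cloud('f1','wrist'); i=im.astype(int)
near=np.hypot(W[...,0]-.426,W[...,1]-.316)<.03
b=near&(i[...,2]>1.3*i[...,0]); print('wax',b.sum(),np.median(W[b],0).round(4),W[b].min(0).round(4),W[b].max(0).round(4))
for t in(.016,.020,.024):
    m=near&(np.abs(W[...,2]-t)<.002); print(t,m.sum(),circ(W[m][:,:2]).round(4))
a=np.load('pics/r3.npz')['im']
cv2.imwrite('pics/rf.png',np.hstack([cv2.resize(x[100:300,220:420][:,:,::-1],(400,400)) for x in(a,im)]))
E
```

```text
clock: 23.4
position: [0.483, 0.1559, 0.0378]
tcp_rot: [-0.0, 1.0, -0.0, -0.0]
force: [0.3, -0.3, -0.3]
gripper_width: 0.0849
finger_force: 0.0
clock: 23.9
position: [0.4866, 0.1563, 0.1732]
tcp_rot: [-0.0, 1.0, 0.0, 0.005]
force: [1.6, 0.1, 0.8]
gripper_width: 0.0849
finger_force: 0.0
clock: 24.2
position: [0.482, 0.1558, 0.1662]
tcp_rot: [-0.0, 1.0, -0.0, -0.002]
force: [0.3, -0.4, 0.2]
gripper_width: 0.0849
finger_force: 0.0
[0.4822011  0.1558542  0.16639921] {'rim': (array([0.4836, 0.1565, 0.0303]), array([0.4836, 0.1565]), np.float64(0.0635), np.int64(780)), 'base': (array([0.4806, 0.1575, 0.0399]), array([0.4836, 0.1588]), np.float64(0.0089), 66)}
clock: 24.75
position: [0.4255, 0.3196, 0.167]
tcp_rot: [-0.003, 1.0, 0.0, -0.001]
force: [-0.1, -1.0, 0.5]
gripper_width: 0.0849
finger_force: 0.0
clock: 25.15
position: [0.4284, 0.315, 0.1679]
tcp_rot: [0.001, 1.0, -0.0, -0.0]
force: [0.8, 0.2, -1.1]
gripper_width: 0.0851
finger_force: 0.0
[0.42836621 0.3151702  0.16794385] {'base': (array([0.425 , 0.3189, 0.0344]), array([0.4262, 0.3164]), np.float64(0.0091), 94)}
wax 326 [0.4123 0.321  0.2647] [0.4097 0.2891 0.0409] [0.4296 0.3449 0.2709]
0.016 148 [0.4267 0.3189 0.0117]
0.02 114 [0.4268 0.3188 0.0094]
0.024 83 [0.4268 0.319  0.0071]
```

View pics/rf.png

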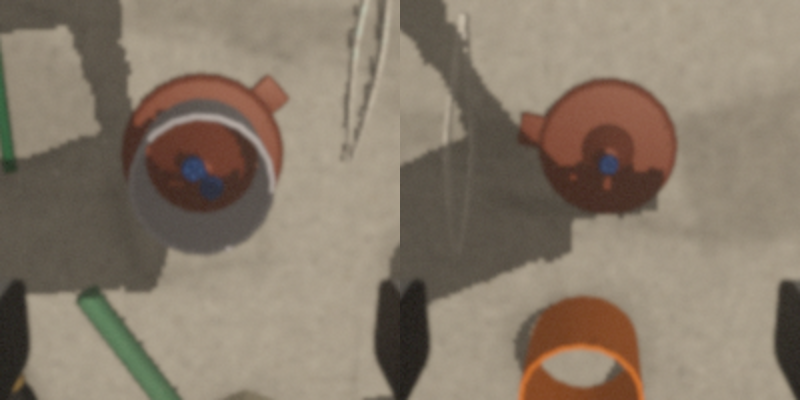

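The left half shows the large ring centred on its base at (200,165), wax intact. Its rim reads 0.0635, the same as before on a 10 mm base, so it is seated. The right half shows the bare small former, base centre (608,146), wax at (608,163) and intact. I'll turn that base centre into a position.

```bash
python3 - <<'E'
from h import *
def px(f,u,v,h):
    z=np.load(f'pics/{f}.npz');p=ctrl.camera_params('wrist')
    K=np.array([[p['fx'],0,p['cx']],[0,p['fy'],p['cy']],[0,0,1]])
    s=cv2.undistortPoints(np.array([[[u,v]]],float),K,np.array([p['k1'],0,0,0,0.]))[0,0]
    T=np.eye(4);T[:3,:3]=R.from_quat(z['q']).as_matrix();T[:3,3]=z['p'];T=T@p['tool_from_camera']
    d=T[:3,:3]@[*s,1]; o=T[:3,3]; return (o+d*(h-o[2])/d[2]).round(4)
print('S base',px('f1',324,173.2,.0095),'wax top',px('f1',324.2,181.7,.044))
print('M base',px('r2',320.5,177,.0095),'wax',px('r2',320.7,188.3,.051))
print('L base',px('r3',321.5,172,.0095))
# detailed red-edge fits of S base without tab, sector-wise
W,im=cloud('f1','wrist');i=im.astype(int)
red=((i[...,0]>1.35*i[...,1])&(np.hypot(W[...,0]-.426,W[...,1]-.318)<.05)).astype(np.uint8)
red=cv2.morphologyEx(red,cv2.MORPH_OPEN,np.ones((15,15)))
c=max(cv2.findContours(red,0,1)[0],key=cv2.contourArea)
(u,v),r=cv2.minEnclosingCircle(c); print('minc',u,v,r,px('f1',u,v,.0095)); x,y,w,h=cv2.boundingRect(c); print(x,y,w,h,px('f1',x+(w-1)/2,y+(h-1)/2,.0095))
E
```

```text
S base [0.4246 0.3194 0.0095] wax top [0.4254 0.3192 0.044 ]
M base [ 0.4748 -0.0355  0.0095] wax [ 0.476  -0.0354  0.051 ]
L base [0.4761 0.1576 0.0095]
minc 323.49169921875 172.6721954345703 33.81875991821289 [0.4241 0.3189 0.0095]
292 141 63 64 [0.4239 0.3184 0.0095]
```

Scaled: -0.0459 m is -0.918, -0.0042 m is -0.084.

```bash
python3 -m jog '[{"d":[-0.084,-0.918,0],"aperture":0.085},{"d":[-0.084,-0.918,0],"aperture":0.085},{"d":[-0.084,-0.918,0],"aperture":0.085},{"d":[-0.084,-0.918,0],"aperture":0.085},{"d":[-0.084,-0.918,0],"aperture":0.085}]' >/dev/null
python3 -m jog '[{"d":[-0.084,-0.918,0],"aperture":0.085},{"d":[-0.084,-0.918,0],"aperture":0.085},{"d":[-0.084,-0.918,0],"aperture":0.085},{"d":[-0.084,-0.918,0],"aperture":0.085},{"d":[-0.084,-0.918,0],"aperture":0.085}]' >/dev/null
python3 -m jog '[{"d":[-0.084,-0.918,0],"aperture":0.085},{"d":[-0.084,-0.918,0],"aperture":0.085},{"aperture":0.085},{"aperture":0.085},{"aperture":0.085}]'
python3 -m jog '[{"aperture":0.085},{"aperture":0.085}]'
python3 - <<'E'
from h import *
snap('wrist','s1');print(ctrl.get_obs()['position'],meas('s1','wrist',(.479,-.2355),None,.018,.055))
E
```

```text
clock: 26.7
position: [0.4782, -0.234, 0.1678]
tcp_rot: [-0.0, 1.0, 0.0, -0.0]
force: [0.4, -0.0, 0.0]
gripper_width: 0.0847
finger_force: 0.0
clock: 26.9
position: [0.4786, -0.2337, 0.168]
tcp_rot: [-0.001, 1.0, 0.0, 0.0]
force: [0.4, 0.6, -0.5]
gripper_width: 0.0847
finger_force: 0.0
[ 0.47857864 -0.23389502  0.16806335] {'rim': (array([ 0.4793, -0.2351,  0.0164]), array([ 0.4793, -0.2351]), np.float64(0.0538), np.int64(396))}
```

Scaled: 0.05 m is 1, -0.0017 m is -0.034.

```bash
python3 -m jog '[{"d":[0,-0.034,1],"aperture":0.085},{"d":[0,0,1],"aperture":0.085},{"d":[0,0,0.6],"aperture":0.085},{"d":[0,0,0.1],"aperture":0.085},{"aperture":0.085}]'
python3 -m jog '[{"aperture":0.085},{"aperture":0.085},{"aperture":0.03},{"aperture":0.03},{"aperture":0.03}]'
python3 -m jog '[{"aperture":0.03},{"aperture":0.03},{"aperture":0.03},{"aperture":0.03}]'
python3 -m jog '[{"d":[0,0,-0.4],"aperture":0.03},{"d":[0,0,-0.8],"aperture":0.03},{"d":[0,0,-0.8],"aperture":0.03},{"aperture":0.03},{"aperture":0.03}]'
```

```text
clock: 27.45
position: [0.4783, -0.2361, 0.0329]
tcp_rot: [-0.0, 1.0, 0.0, -0.0]
force: [0.3, 0.0, 1.1]
gripper_width: 0.0848
finger_force: 0.0
clock: 27.95
position: [0.4787, -0.2367, 0.0335]
tcp_rot: [-0.0, 1.0, -0.0, 0.0]
force: [-0.1, -0.8, 0.3]
gripper_width: 0.0437
finger_force: 0.0
clock: 28.35
position: [0.4787, -0.2368, 0.0334]
tcp_rot: [-0.0, 1.0, -0.0, 0.0]
force: [-0.8, -1.1, 4.1]
gripper_width: 0.0351
finger_force: 39.9
clock: 28.85
position: [0.4787, -0.2367, 0.1333]
tcp_rot: [-0.0, 1.0, -0.0, 0.0]
force: [-0.2, 0.5, -1.6]
gripper_width: 0.0348
finger_force: 40.2
```

Scaled: 0.0462 m is 0.924, 0.0043 m is 0.086.

```bash
python3 -m jog '[{"d":[0.086,0.924,0],"aperture":0.03},{"d":[0.086,0.924,0],"aperture":0.03},{"d":[0.086,0.924,0],"aperture":0.03},{"d":[0.086,0.924,0],"aperture":0.03},{"d":[0.086,0.924,0],"aperture":0.03}]' >/dev/null
python3 -m jog '[{"d":[0.086,0.924,0],"aperture":0.03},{"d":[0.086,0.924,0],"aperture":0.03},{"d":[0.086,0.924,0],"aperture":0.03},{"d":[0.086,0.924,0],"aperture":0.03},{"d":[0.088,0.924,0],"aperture":0.03}]' >/dev/null
python3 -m jog '[{"d":[0.088,0.924,0],"aperture":0.03},{"d":[0.088,0.924,0],"aperture":0.03},{"aperture":0.03},{"aperture":0.03},{"aperture":0.03}]'
python3 -m jog '[{"aperture":0.03},{"aperture":0.03},{"aperture":0.03}]'
python3 - <<'E'
from h import *
for n in('wrist','side'): snap(n,'g4'+n)
o=ctrl.get_obs();p=o['position'];print(p,o['tcp_rot'])
a=[np.load(f'pics/g4{n}.npz')['im'][:,:,::-1] for n in('wrist','side')]
cv2.imwrite('pics/g4.png',np.hstack([cv2.resize(a[0],(400,250)),cv2.resize(a[1][130:280,220:460],(400,250))]))
W,im=cloud('g4wrist','wrist'); z=W[...,2]; 
for t in (.149,.152,.155):
    m=(np.hypot(W[...,0]-p[0],W[...,1]-p[1])<.023)&(np.abs(z-t)<.002); print(t,m.sum(),circ(W[m][:,:2]).round(4))
E
```

```text
clock: 30.35
position: [0.4256, 0.3166, 0.1314]
tcp_rot: [0.0, 1.0, -0.001, -0.001]
force: [0.3, -0.5, -0.7]
gripper_width: 0.035
finger_force: 40.5
clock: 30.65
position: [0.4267, 0.3171, 0.133]
tcp_rot: [0.001, 1.0, -0.0, 0.0]
force: [-0.1, 0.1, -0.3]
gripper_width: 0.0355
finger_force: 40.4
[0.42666951 0.31743809 0.13311021] [3.03550063e-04 9.99999951e-01 3.20604239e-05 6.89912421e-05]
0.149 641 [0.4262 0.3178 0.0166]
0.152 1436 [0.427  0.3178 0.0165]
0.155 988 [0.4273 0.3178 0.0167]
```

View pics/g4.png

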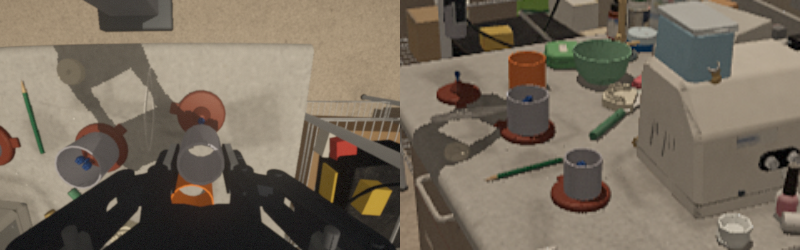

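The wrist half shows the small ring held at (200,155) above the small former at (203,110). The side half shows the large and medium rings seated at (528,115) and (582,180). Lowering now.

Scaled: 0.03 m is 0.6, 0.0006 m is 0.012.

```bash
python3 -m jog '[{"d":[-0.006,0.012,0.6],"aperture":0.03},{"d":[0,0,0.5],"aperture":0.03},{"d":[0,0,0.3],"aperture":0.03},{"d":[0,0,0.2],"aperture":0.03},{"aperture":0.03}]'
python3 -m jog '[{"aperture":0.03},{"aperture":0.03},{"d":[0,0,0.08],"aperture":0.03},{"d":[0,0,0.08],"aperture":0.03},{"aperture":0.03}]'
python3 -m jog '[{"aperture":0.03},{"aperture":0.03},{"aperture":0.03}]'
```

```text
clock: 31.25
position: [0.4261, 0.3181, 0.052]
tcp_rot: [-0.0, 1.0, -0.0, -0.001]
force: [-0.1, -0.2, -0.9]
gripper_width: 0.0349
finger_force: 40.4
clock: 31.75
position: [0.4263, 0.3182, 0.0445]
tcp_rot: [-0.0, 1.0, -0.0, -0.0]
force: [-0.3, 0.1, -0.9]
gripper_width: 0.0346
finger_force: 40.5
clock: 32.05
position: [0.4269, 0.3185, 0.0451]
tcp_rot: [-0.0, 1.0, 0.0, 0.0]
force: [0.4, 0.2, -1.0]
gripper_width: 0.0352
finger_force: 40.5
```

Scaled: 0.003 m is 0.06.

```bash
python3 -m jog '[{"d":[0,0,0.06],"aperture":0.03},{"d":[0,0,0.06],"aperture":0.03},{"aperture":0.03},{"aperture":0.03},{"aperture":0.03}]'
python3 -m jog '[{"d":[0,0,0.06],"aperture":0.03},{"aperture":0.03},{"aperture":0.03},{"aperture":0.03}]'
python3 -m jog '[{"d":[0,0,0.04],"aperture":0.03},{"aperture":0.03},{"aperture":0.03},{"aperture":0.03}]'
```

```text
clock: 32.55
position: [0.4268, 0.3184, 0.0391]
tcp_rot: [-0.0, 1.0, 0.0, 0.0]
force: [0.2, 0.8, -0.4]
gripper_width: 0.0349
finger_force: 40.5
clock: 32.95
position: [0.4268, 0.3185, 0.0361]
tcp_rot: [-0.0, 1.0, 0.0, 0.0]
force: [0.9, -0.2, -0.8]
gripper_width: 0.0349
finger_force: 40.5
clock: 33.35
position: [0.4268, 0.3185, 0.034]
tcp_rot: [-0.0, 1.0, 0.0, -0.0]
force: [0.0, 0.2, -1.5]
gripper_width: 0.0349
finger_force: 40.5
```

Scaled: 0.0015 m is 0.03.

```bash
python3 -m jog '[{"d":[0,0,0.03],"aperture":0.03},{"aperture":0.03},{"aperture":0.03},{"aperture":0.03}]'
python3 -m jog '[{"aperture":0.085},{"aperture":0.085},{"aperture":0.085},{"aperture":0.085},{"aperture":0.085}]'
python3 -m jog '[{"d":[0,0,-0.4],"aperture":0.085},{"d":[0,0,-0.8],"aperture":0.085},{"d":[0,0,-0.8],"aperture":0.085},{"d":[0,0,-0.8],"aperture":0.085},{"aperture":0.085}]'
python3 -m jog '[{"aperture":0.085},{"aperture":0.085},{"aperture":0.085}]'
python3 - <<'E'
from h import *
a=snap('wrist','e1')[0]
b=snap('side','e1s')[0]
print(ctrl.get_obs()['position'],meas('e1','wrist',(.4268,.318),.037,.018,.055))
for c,r,t in(((.4268,.318),.018,.055),((.4825,.156),.032,.065),((.477,-.037),.025,.06)): print('side',meas('e1s','side',c,None,r,t))
cv2.imwrite('pics/e1.png',np.hstack([cv2.resize(a[100:300,220:420][:,:,::-1],(400,400)),cv2.resize(b[150:270,230:350][:,:,::-1],(400,400))]))
E
```

```text
clock: 33.75
position: [0.4271, 0.3186, 0.0329]
tcp_rot: [-0.0, 1.0, 0.0, 0.0]
force: [-0.4, -0.6, 5.0]
gripper_width: 0.035
finger_force: 40.9
clock: 34.25
position: [0.4267, 0.3184, 0.0324]
tcp_rot: [-0.0, 1.0, -0.0, -0.0]
force: [-0.5, 0.3, 0.2]
gripper_width: 0.0851
finger_force: 0.0
clock: 34.75
position: [0.4306, 0.3202, 0.1793]
tcp_rot: [-0.0, 1.0, 0.003, 0.006]
force: [0.0, 0.2, 0.8]
gripper_width: 0.0849
finger_force: 0.0
clock: 35.05
position: [0.4257, 0.3179, 0.1706]
tcp_rot: [-0.0, 1.0, -0.001, -0.002]
force: [-0.1, 0.2, 0.6]
gripper_width: 0.085
finger_force: 0.0
[0.42598304 0.31807524 0.17105858] {'rim': (array([0.428 , 0.3198, 0.0164]), array([0.428 , 0.3198]), np.float64(0.0536), np.int64(373)), 'base': (array([0.4253, 0.3188, 0.0346]), array([0.4275, 0.317 ]), np.float64(0.009), 61)}
side {'rim': (array([0.4269, 0.3186, 0.0167]), array([0.427 , 0.3187]), np.float64(0.0514), np.int64(51))}
side {'rim': (array([0.4821, 0.1543, 0.0306]), array([0.4821, 0.1543]), np.float64(0.0622), np.int64(112))}
side {'rim': (array([ 0.477 , -0.0385,  0.0235]), array([ 0.4771, -0.0385]), np.float64(0.0573), np.int64(115))}
```

View pics/e1.png

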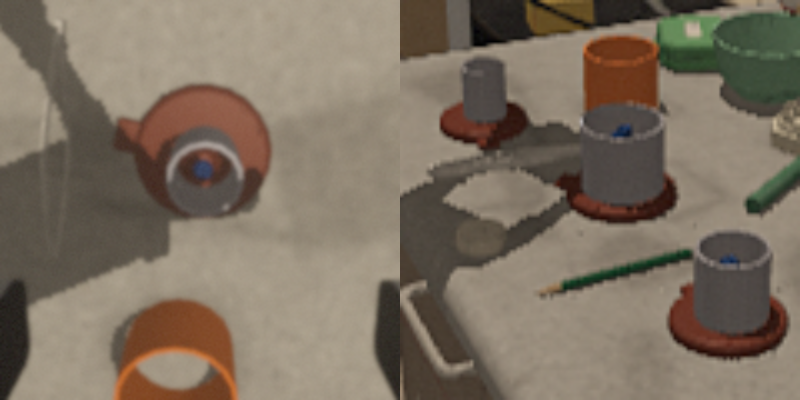

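The left half shows the small ring centred on its base at (204,178), with the wax inside at (203,170). The right half shows all three rings upright and down, at (484,90), (622,155) and (732,285). The small rim reads 0.0536, against 0.0538 when it stood on the 10 mm slab, so it is seated.

```bash
python3 -c "
from rig import ctrl
print(ctrl.close_job())"
```

```text
the job is handed in; nothing more can be done
None
```

All three rings now stand upright and fully down on their own formers, the wax patterns look intact, and I handed the job in at about 35 s; the hand-in gave no verdict.

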